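Find the proud mosaic tile by touch, press it down and leave the weight on it

ROBOT

A 6-joint arm with a two-finger parallel gripper is mounted at the origin on the work surface. World frame = base frame: x ahead of the robot, y to its left, z up, the work surface at z = 0. Lengths are in mm, angles in rad, forces in N, time in s.
With the tool pointing down it reaches from about 350 to 850 mm from the base axis. Payload 8.1 kg.
Tool frame: the origin (TCP) lies midway between the tips of the shut fingers; the grasp point (between the pads) lies 19 mm behind it; y points along the fingers, x is the direction in which the jaws open and shut, and the axes are right-handed (so a half turn about y gives the same grasp; the last joint's range is limited). The gripper opens to 85 mm and grips with 20 to 120 N. Pads are 22 mm wide; open, the fingers measure 114 mm over their backs; the gripper's body (76 mm by 85 mm) begins 54 mm behind the grasp point. The pads swing forward as they close: fully open they stand 13 mm farther back than shut.
Start: joints at [-1.385, 0.13, 1.488, -0, 1.523, -0.085], TCP at [160.522, -578.133, 231.292] pointing down, gripper open.
Joint ranges: [-2.96, 2.96], [-0.89, 2.26], [0.02, 2.5], [-1.34, 4.48], [0, 2.73], [-2.66, 2.66]. Speed limits (rad/s): [2.39, 2.39, 2.79, 3.14, 3.14, 3.14].

INTERFACE

Orientations are given as a unit quaternion [x, y, z, w].
In Python, from rig import robot gives the robot as it stands.
- The arm moves only by the shell command python3 -m creep 'ROWS' [FORCE]. ROWS is JSON, a list of rows, each a list of 7 numbers: the closure, from 0 (fully open) to 1 (shut), then the shift along the tool's x, y, z in m, then the turn, a rotation vector about the tool's x, y, z in degrees. In form: [[jaw, x, y, z, ax, ay, az], ...]. A call has 1 to 20 rows; each row is the pose to reach, as a shift and turn from the pose commanded when the call began, along the tool's axes at that moment; what a row does not reach only later rows make up. A row lasts 1/10 s, in which the tool goes at most 50 mm and 8.59 degrees, less where a joint would pass 70% of its speed; a pose out of reach is approached as far as the arm can. A call with a gripper value outside its range is refused whole. The fingers move at their own pace and stop on an object; FORCE is the grip in N (left out, the last holds). Time passes only in rows, so rows that repeat a pose let the fingers close. It gives the time, the measured TCP pose, the force and the opening at its end, in the units of the state.
- robot.sense(): the state, without advancing time (a new reading comes with each control period).
- robot.grab_frame(name): name is "scene" or "side" or "wrist"; returns a dict with "frame" (480x640x3 uint8, red, green, blue), "range_z" (480x640 float32, mm along the optical axis (not along the pixel's ray), 0 where there is no reading), "vertical_fov" (degrees; the focal length in pixels is half the picture's height over the tangent of half this angle, whatever the lens; pixels are square), "cx", "cy" (the principal point, pixels), "world_from_camera" (4x4, takes a point from camera to world coordinates); the wrist camera has in their place "tool_from_camera" (4x4, takes a point from camera to tool coordinates, whose origin is the TCP and whose axes are the tool frame's). Camera axes: x right, y up, looking along -z (the intrinsics and any distortion apply to the point x, -y, -z); pixel columns grow to the right and rows downward; lengths in mm; the calibration is good to about 2 mm. A picture is of the moment at which its call begins: read the wrist's pose just before it.
- robot.job_done(): hands the job in, once; it reports no verdict.
The state is a dict: "time_s": time; "joint_positions": joint angles; "qd": joint speeds; "joint_efforts": joint torques, N m; "ee_pos": TCP position; "tcp_rot": TCP orientation; "wrist_force": force on the tool from outside, world axes, zero at the start; "ft_torque": the same for the moment, N m; "finger_gap": opening from 0.0 (shut) to 1.0 (fully open).
Only numpy, scipy, OpenCV 4.12 (cv2) and the standard library are available. Lean on these libraries where they do the work, as an engineer would, in place of code of your own. Each camera call takes 0.05 s, during which the arm holds its last target. There are 200 camera calls.

TASK

Seven identical blue tiles are freshly glued on the round mosaic board and one of them stands about 3 mm too high, which is hard to see. Take the brass press weight by its red handle, touch tile after tile lightly with its sprung rubber foot to feel which is the high one, then press the foot flat on that tile with about 10 N for about two seconds and leave the weight standing upright there, let go, while the glue sets. Never push with more than 20 N or knock the can, jar or paint tube away.

Things in the scene. Friction and masses are not known exactly. Their poses are not given: they have to be found in the camera images.
- board: Fixed round mosaic board, 200 mm across, on a low turntable; origin on the table under its middle, z up, its flat wooden face at 50 mm. It carries seven round blue ceramic tiles, 36 mm across, flat-topped, one in the middle and six around it at 60 mm. Six tile tops lie 52.6 to 53.3 mm above the table; the high one, a different one each time, 55.7 to 56.2 mm. Tiles and board do not yield.
- spot0 (a point): Point on the board's wooden face (50 mm above the table) under the middle of the centre tile.
- spot1 (a point): Same, under the middle of outer tile 1, 60 mm from the centre, at 0 degrees from the board's x axis.
- spot2 (a point): Same, under the middle of outer tile 2, 60 mm from the centre, at 60 degrees from the board's x axis.
- spot3 (a point): Same, under the middle of outer tile 3, 60 mm from the centre, at 120 degrees from the board's x axis.
- spot4 (a point): Same, under the middle of outer tile 4, 60 mm from the centre, at 180 degrees from the board's x axis.
- spot5 (a point): Same, under the middle of outer tile 5, 60 mm from the centre, at 240 degrees from the board's x axis.
- spot6 (a point): Same, under the middle of outer tile 6, 60 mm from the centre, at 300 degrees from the board's x axis.
- weight: Loose press weight, about 0.33 kg, 80 mm tall, standing on its coaster. Origin at the centre of the underside of its foot when that is fully out, z up. Sprung foot 28 mm across below, brass body 38 mm across from 16 to 36 mm, red square handle 20 x 20 mm (sides along the weight's x and y) from 36 to 80 mm; grip the handle at 60 mm.
- foot: Sprung rubber foot of the weight: a disc 28 mm across and 7 mm high on a short steel stem. Origin at the centre of its underside, z up. It slides up into the brass body by up to 7 mm: it begins to give at 4 N, then 2 N more for each mm (10 N at 3 mm, 18 N at the 7 mm stop).
- coaster: Fixed cork coaster, 76 mm across, 4 mm thick, on which the weight starts. Origin at the centre of its underside on the table.
- can: Drinks can, 56 mm across, 115 mm tall; bystander. Origin at the centre of its base.
- jar: Paint jar, 52 mm across, 60 mm tall; bystander. Origin at the centre of its base.
- tube: Yellow paint tube, lying, 115 x 34 x 20 mm; bystander. Origin under its cap end, the tube runs 100 mm along +x.
Not all that is in view belongs to the job. There is more than one size of the board; the job needs the larger.

How it is judged:
By the outcome, as a careful person would: the job done as asked, in the order asked, and still so for the second after the job is handed in, with the robot touching nothing.
It also fails if it takes over 67 s, if anything falls off the work surface, if the arm or the gripper's body presses on something with over 40 N, if the wrist force passes 120 N, or if a joint passes its speed limit or range.

## Working session

There is one attempt and no reset: what is moved stays moved. The work goes in short steps, Python scripts to look and compute and a shell command to move; the robot and the scene stay as the last step left them, time stands still between calls to the robot, and variables do not carry over. Pictures are saved under pics/ and viewed, about 8 in all and at most 12, crops included, and the job is handed in when it is done.

```bash
mkdir -p pics; ls; cat > h.py <<'E'
import numpy as np, cv2
from rig import robot
from scipy.spatial.transform import Rotation as R
def grab(n):
    s=robot.sense(); f=robot.grab_frame(n)
    if 'world_from_camera' in f: T=np.array(f['world_from_camera'])
    else:
        A=np.eye(4);A[:3,:3]=R.from_quat(s['tcp_rot']).as_matrix();A[:3,3]=s['ee_pos'];T=A@np.array(f['tool_from_camera'])
    f['T']=T; f['f']=240/np.tan(np.radians(f['vertical_fov'])/2); return f
def ray(f,u,v):
    d=np.array([(u-f['cx'])/f['f'],-(v-f['cy'])/f['f'],-1.]); return f['T'][:3,3],f['T'][:3,:3]@d
def onz(f,u,v,z):
    o,d=ray(f,u,v); return o+d*(z-o[2])/d[2]
def cloud(f):
    v,u=np.mgrid[:480,:640]; z=f['range_z']
    p=np.stack([(u-f['cx'])/f['f']*z,-(v-f['cy'])/f['f']*z,-z],-1)
    return p@f['T'][:3,:3].T+f['T'][:3,3]
def save(f,n): cv2.imwrite('pics/'+n,cv2.cvtColor(f['frame'],cv2.COLOR_RGB2BGR))
E
python3 - <<'E'
from h import *
import pickle
fs={}
for n in('scene','side','wrist'):
    f=grab(n); fs[n]=f; save(f,n+'1.png'); print(n,f['f'],f['cx'],f['cy'],f['T'].round(2).tolist(),[k for k in f])
pickle.dump(fs,open('f1.pkl','wb'))
print(robot.sense())
E
```

```text
pics
scene 517.4602183114004 316.02522259804954 243.19137002925046 [[-0.65, -0.52, 0.55, 1007.7], [0.76, -0.46, 0.45, 453.92], [0.02, 0.71, 0.7, 716.59], [0.0, 0.0, 0.0, 1.0]] ['frame', 'range_z', 'vertical_fov', 'cx', 'cy', 'world_from_camera', 'T', 'f']
side 503.2702605942449 320.3863848887288 249.36022373404253 [[-0.8, 0.38, -0.47, -29.7], [-0.6, -0.53, 0.59, 689.53], [-0.02, 0.76, 0.65, 776.73], [0.0, 0.0, 0.0, 1.0]] ['frame', 'range_z', 'vertical_fov', 'cx', 'cy', 'world_from_camera', 'T', 'f']
wrist 428.5420402008279 324.7746090237202 240.06715341231643 [[0.27, 0.93, 0.26, 227.88], [-0.96, 0.26, 0.07, -559.29], [-0.0, -0.27, 0.96, 372.69], [0.0, 0.0, 0.0, 1.0]] ['frame', 'range_z', 'vertical_fov', 'cx', 'cy', 'tool_from_camera', 'T', 'f']
{'time_s': 0.15, 'joint_positions': array([-1.38538475e+00,  1.31023024e-01,  1.48906311e+00,  3.12856169e-05,
        1.52298166e+00, -8.54152429e-02]), 'qd': array([-0.00029455, -0.00177105, -0.00339651,  0.00107183,  0.00033752,
       -0.00040807]), 'joint_efforts': array([-1.31512129e-04, -5.70064723e+01, -5.01157522e+01, -2.67460418e-04,
        9.69858404e-03,  1.69955041e-05]), 'ee_pos': array([ 160.46076554, -577.6974457 ,  230.44562679]), 'tcp_rot': array([-0.56256421,  0.42830248, -0.4275438 ,  0.56328039]), 'wrist_force': array([ 0.48948993, -0.26077988,  0.08090168]), 'ft_torque': array([-0.02582191,  0.00067169, -0.02299918]), 'finger_gap': 0.9979043563741535}
```

View pics/scene1.png

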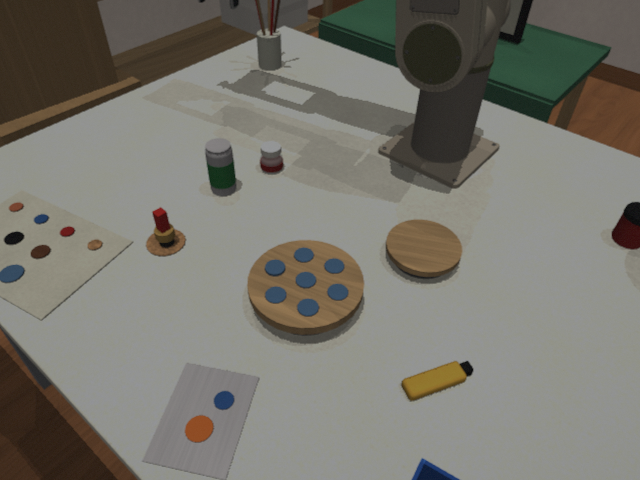

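View pics/side1.png

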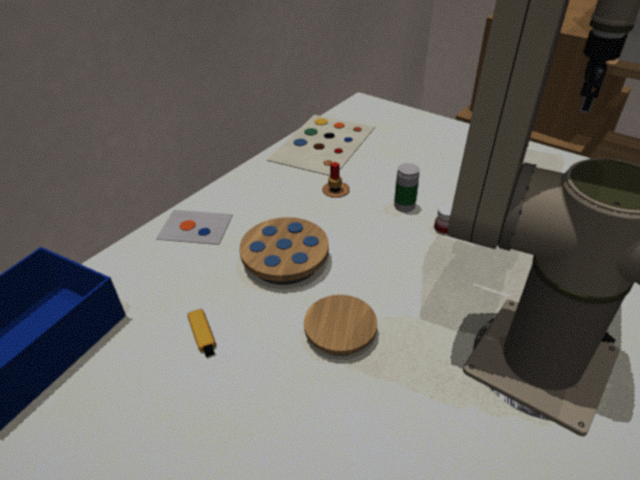

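The scene view shows the weight with its red handle on a coaster at (163,232), the large board with seven blue tiles at (306,285), and the smaller bare board at (424,248). It also shows the can at (221,167), the jar at (271,158) and the tube at (437,380). The side view agrees: weight (336,180), board (284,248), can (406,187), jar (443,222).

Board candidates are the disc with tiles at (306,285) and the bare, smaller disc at (424,248). I take the tiled, larger one.

```bash
python3 - <<'E'
from h import *
import pickle
fs=pickle.load(open('f1.pkl','rb'))
s=robot.sense(); print('tool axes cols\n',R.from_quat(s['tcp_rot']).as_matrix().round(3))
for n in('scene','side'):
    f=fs[n]; C=cloud(f); h=cv2.cvtColor(f['frame'],cv2.COLOR_RGB2HSV)
    roi=dict(scene=((245,365,235,335),(145,185,200,255),(200,240,135,195),(255,290,140,175)),side=((236,332,212,285),(320,352,158,197),(390,422,160,212),(430,462,200,238)))[n]
    u0,u1,v0,v1=roi[0]; m=np.zeros((480,640),np.uint8)
    m[v0:v1,u0:u1]=cv2.inRange(h,(95,80,30),(125,255,255))[v0:v1,u0:u1]
    k,_,st,ce=cv2.connectedComponentsWithStats(m)
    P=[]
    for i in range(1,k):
        if st[i,4]>60:
            p=onz(f,*ce[i],53); P.append(p); print(n,'tile',ce[i].round(1),st[i,4],p.round(1), 'depth',np.median(C[_==i],0).round(1))
    print('mean',np.mean(P,0).round(1))
    u0,u1,v0,v1=roi[1]; m[:]=0
    m[v0:v1,u0:u1]=(cv2.inRange(h,(0,150,60),(5,255,255))|cv2.inRange(h,(172,150,60),(180,255,255)))[v0:v1,u0:u1]
    k,l,st,ce=cv2.connectedComponentsWithStats(m); i=1+st[1:,4].argmax()
    q=C[l==i]; q=q[(q[:,2]>30)&(q[:,2]<100)]
    print(n,'red',ce[i],st[i],onz(f,*ce[i],62).round(1),'z',np.percentile(q[:,2],[2,50,98]),'top',np.median(q[q[:,2]>78],0) if len(q) else 0)
    for nm,(u0,u1,v0,v1) in zip(('weight','can','jar'),roi[1:]):
        q=C[v0:v1,u0:u1].reshape(-1,3); q=q[(q[:,2]>12)&(q[:,2]<140)]
        print(n,nm,q.min(0).round(),q.max(0).round())
E
```

```text
tool axes cols
 [[ 0.268 -0.     0.964]
 [-0.964  0.001  0.268]
 [-0.001 -1.     0.   ]]
scene tile [303.4 254.5] 200 [521.9  24.6  53. ] depth [521.9  24.9  53. ]
scene tile [333.8 265.5] 211 [507.   82.5  53. ] depth [507.   82.9  52.9]
scene tile [274.6 267.3] 237 [578.7   7.7  53. ] depth [580.7  10.   56.1]
scene tile [305.3 279.4] 231 [564.5  66.5  53. ] depth [564.3  66.6  53.3]
scene tile [337.3 291.6] 244 [549.5 124.7  53. ] depth [549.2 124.4  52.8]
scene tile [275.4 294.5] 251 [622.3  51.2  53. ] depth [622.   50.9  52.8]
scene tile [307.5 307. ] 269 [607.1 108.8  53. ] depth [607.3 108.9  53.2]
mean [564.4  66.6  53. ]
scene red [160.83333333 219.62698413] [153 208  17  24 252] [ 637.5 -231.3   62. ] z [45.20581256 70.99159835 85.5043403 ] top [ 640.67174045 -225.20715741   83.34344382]
scene weight [ 619. -245.   12.] [ 658. -209.   87.]
scene can [ 423. -302.   12.] [ 478. -245.  118.]
scene jar [ 298. -274.   12.] [ 350. -223.   64.]
side tile [294.8 227. ] 103 [581.4   4.1  53. ] depth [578.5   7.7  56.7]
side tile [269.1 230.4] 91 [621.7  48.3  53. ] depth [621.   48.7  53.3]
side tile [310.4 240.8] 102 [521.3  22.2  53. ] depth [520.7  22.8  53.9]
side tile [283.6 243.4] 108 [564.5  64.   53. ] depth [563.6  65.   53.8]
side tile [256.9 246.1] 105 [606.6 106.2  53. ] depth [605.5 107.3  54.1]
side tile [299.4 257.6] 115 [506.1  80.5  53. ] depth [505.6  80.5  53.3]
side tile [271.8 260.4] 117 [548.5 122.3  53. ] depth [548.7 122.7  53.3]
mean [564.3  63.9  53. ]
side red [334.33333333 165.13888889] [330 163   9   7  36] [ 657.1 -256.7   62. ] z [76.48247484 83.86390228 87.90943118] top [ 635.32570177 -227.07970824   84.11678634]
side weight [ 618. -325.   12.] [ 722. -210.   88.]
side can [ 419. -305.   12.] [ 476. -246.  120.]
side jar [ 306. -277.   12.] [ 346. -224.   64.]
```

Board centre is about (564,65) and all tiles sit on the 60 mm ring. The depth image hints that one tile is higher, but I'll check by touch. Next I move over the weight at about (638,-227) and look from above.

```bash
python3 -m creep '[[0,-0.02,0,0.055,0,0,0],[0,-0.035,0,0.095,0,0,0],[0,-0.05,0,0.14,0,0,0],[0,-0.07,0,0.185,0,0,0],[0,-0.087,0,0.23,0,0,0],[0,-0.104,0,0.275,0,0,0],[0,-0.121,0,0.32,0,0,0],[0,-0.138,0,0.365,0,0,0],[0,-0.155,0,0.41,0,0,0],[0,-0.172,0,0.455,0,0,0],[0,-0.19,0,0.5,0,0,0],[0,-0.203,0,0.535,0,0,0],[0,-0.210,0,0.555,0,0,0],[0,-0.210,0,0.555,0,0,0],[0,-0.210,0,0.555,0,0,0]]'
python3 - <<'E'
from h import *
f=grab('wrist'); save(f,'wrist2.png'); C=cloud(f); print(robot.sense()['joint_positions'],robot.sense()['ee_pos'])
h=cv2.cvtColor(f['frame'],cv2.COLOR_RGB2HSV)
m=cv2.inRange(h,(0,150,50),(6,255,255))|cv2.inRange(h,(172,150,50),(180,255,255))
k,l,st,ce=cv2.connectedComponentsWithStats(m)
for i in range(1,k):
    if st[i,4]>100:
        q=C[l==i]; print(st[i],ce[i],np.median(q,0).round(1)); t=q[abs(q[:,2]-84)<3]
        if len(t)>50: print('top',len(t),t.mean(0),cv2.minAreaRect(t[:,:2].astype(np.float32)))
        mm=((l==i)&(abs(C[...,2]-84)<3)).astype(np.uint8)
        if mm.sum()>50:
            c=max(cv2.findContours(mm,0,1)[0],key=cv2.contourArea)[:,0]
            w=np.array([onz(f,*p,84)[:2] for p in c],np.float32); print(cv2.minAreaRect(w))
E
```

```text
time_s: 1.65
ee_pos: [638.9, -227.0, 230.5]
tcp_rot: [0.563, -0.428, 0.427, -0.563]
wrist_force: [-0.9, -1.0, -0.0]
finger_gap: 0.999
[-4.17888096e-01  3.42463944e-01  1.24376891e+00 -4.37439366e-04
  1.55627014e+00  8.82186340e-01] [ 638.54105576 -227.69284944  230.83169527]
[550 114  32  32 820] [565.35121951 129.50853659] [ 751.  -402.5    6.8]
[315 204  33  36 889] [331.07649044 221.33745782] [ 641.3 -231.    83.5]
top 764 [ 640.08331171 -231.12172939   83.59170073] ((639.8861083984375, -231.25755310058594), (19.814348220825195, 19.49370765686035), 87.94436645507812)
((640.1420288085938, -231.1185302734375), (19.673471450805664, 19.702877044677734), 87.56394958496094)
```

View pics/wrist2.png

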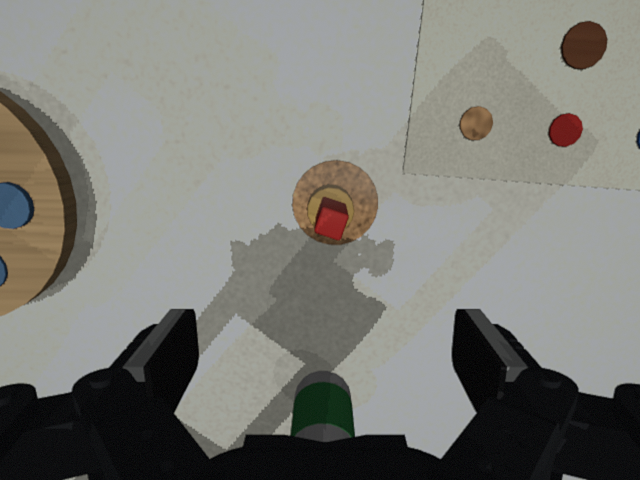

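The wrist view shows the handle top at (331,221), which is world (640.1,-231.1), with sides turned about -2.4°. The only other red thing is the flat dot at (565,130) on the paper, so this is the weight. I turn to align, descend partway and re-measure.

```bash
python3 -m creep '[[0,0.002,0.02,0,0,6,0],[0,0.004,0.05,0,0,12,0],[0,0.004,0.08,0,0,17.9,0],[0,0.004,0.11,0,0,17.9,0],[0,0.004,0.11,0,0,17.9,0],[0,0.004,0.11,0,0,17.9,0]]'
cat > w.py <<'E'
from h import *
def top(zt=84):
    f=grab('wrist'); C=cloud(f); h=cv2.cvtColor(f['frame'],cv2.COLOR_RGB2HSV)
    m=(cv2.inRange(h,(0,150,50),(6,255,255))|cv2.inRange(h,(172,150,50),(180,255,255)))&(((abs(C[...,2]-zt)<4))*255).astype(np.uint8)
    c=max(cv2.findContours(m,0,1)[0],key=cv2.contourArea)[:,0]
    w=np.array([onz(f,*p,zt)[:2] for p in c],np.float32); return f,cv2.minAreaRect(w)
E
python3 - <<'E'
from w import *
f,r=top(); s=robot.sense(); A=R.from_quat(s['tcp_rot']).as_matrix()
print(r,s['ee_pos'],'toolx ang',np.degrees(np.arctan2(A[1,0],A[0,0])))
d=np.array([*r[0],84])-s['ee_pos']; print('tool delta',A.T@d)
E
```

```text
time_s: 2.3
ee_pos: [639.2, -231.9, 121.4]
tcp_rot: [-0.489, 0.511, -0.51, 0.489]
wrist_force: [0.1, -0.5, 0.9]
finger_gap: 0.995
((641.021240234375, -231.54037475585938), (19.118408203125, 19.887832641601562), 86.02456665039062) [ 640.39711833 -232.23026059  123.21081551] toolx ang -92.42347896055001
tool delta [-0.74418221 39.21119131  0.53121789]
```

```bash
python3 -m creep '[[0,-0.0005,0.025,0.0005,0,0.8,0],[0,-0.0005,0.05,0.0005,0,0.8,0],[0,-0.0005,0.068,0.0005,0,0.8,0],[0,-0.0005,0.077,0.0005,0,0.8,0],[0,-0.0005,0.077,0.0005,0,0.8,0],[0.4,-0.0005,0.077,0.0005,0,0.8,0],[0.6,-0.0005,0.077,0.0005,0,0.8,0],[1,-0.0005,0.077,0.0005,0,0.8,0],[1,-0.0005,0.077,0.0005,0,0.8,0],[1,-0.0005,0.077,0.0005,0,0.8,0],[1,-0.0005,0.077,0.0005,0,0.8,0],[1,-0.0005,0.077,0.0005,0,0.8,0],[1,-0.0005,0.077,0.0005,0,0.8,0]]' 60; python3 -c "
from h import *
for i in range(3): 
  s=robot.sense(); print(s['ee_pos'],s['wrist_force'],s['finger_gap'])"
```

```text
time_s: 3.65
ee_pos: [641.0, -230.8, 44.6]
tcp_rot: [0.486, -0.513, 0.514, -0.486]
wrist_force: [0.2, 0.1, 2.1]
finger_gap: 0.225
[ 641.04094229 -230.79235714   44.62224205] [0.1998211  0.09243389 2.0947396 ] 0.22486920625053583
[ 641.04094229 -230.79235714   44.62224205] [0.1998211  0.09243389 2.0947396 ] 0.22486920625053583
[ 641.04094229 -230.79235714   44.62224205] [0.1998211  0.09243389 2.0947396 ] 0.22486920625053583
```

The handle is gripped. I lift, carry to a viewpoint behind the board, and square the tool to the world axes.

```bash
python3 -m creep '[[1,0,-0.005,0,0,0,0],[1,0,-0.02,0,0,0,0],[1,0,-0.045,0,0,0,0],[1,0,-0.075,0,0,0,0],[1,-0.01,-0.1,-0.005,0,-1,0],[1,-0.03,-0.12,-0.016,0,-2,0],[1,-0.057,-0.14,-0.031,0,-3.2,0],[1,-0.085,-0.155,-0.047,0,-3.2,0],[1,-0.115,-0.17,-0.063,0,-3.2,0],[1,-0.145,-0.18,-0.079,0,-3.2,0],[1,-0.175,-0.19,-0.095,0,-3.2,0],[1,-0.205,-0.2,-0.112,0,-3.2,0],[1,-0.235,-0.2,-0.129,0,-3.2,0],[1,-0.26,-0.2,-0.142,0,-3.2,0],[1,-0.278,-0.2,-0.152,0,-3.2,0],[1,-0.286,-0.2,-0.156,0,-3.2,0],[1,-0.2875,-0.2,-0.157,0,-3.2,0],[1,-0.2875,-0.2,-0.157,0,-3.2,0],[1,-0.2875,-0.2,-0.157,0,-3.2,0],[1,-0.2875,-0.2,-0.157,0,-3.2,0]]'
python3 - <<'E'
from h import *
import pickle
f=grab('wrist'); save(f,'wrist3.png'); C=cloud(f); s=robot.sense(); print(s['ee_pos'],s['wrist_force'],s['joint_positions'].round(3),R.from_quat(s['tcp_rot']).as_matrix().round(3).tolist())
h=cv2.cvtColor(f['frame'],cv2.COLOR_RGB2HSV)
k,l,st,ce=cv2.connectedComponentsWithStats(cv2.inRange(h,(95,80,30),(125,255,255)))
P=[]
for i in range(1,k):
    if st[i,4]>300:
        p=onz(f,*ce[i],53);P.append(p); print(st[i],ce[i].round(1),p.round(1),np.median(C[l==i],0).round(1))
print(np.mean(P,0))
g=grab('scene'); save(g,'scene2.png'); pickle.dump((f,g),open('f3.pkl','wb'))
E
```

```text
time_s: 5.65
ee_pos: [500.2, 64.2, 244.2]
tcp_rot: [-0.5, 0.5, -0.5, 0.5]
wrist_force: [0.5, -0.1, -4.4]
finger_gap: 0.224
[500.12287248  64.32195669 244.142048  ] [ 0.13893696 -0.29485434 -3.08692163] [ 0.026 -0.136  1.731 -0.     1.547  1.598] [[-0.001, -0.0, 1.0], [-1.0, -0.0, -0.001], [0.0, -1.0, -0.0]]
[ 322   16   49   53 1977] [346.1  41.7] [623.1  48.7  53. ] [623.1  48.8  52.6]
[ 243   39   48   52 1901] [266.3  64.5] [608.  106.4  53. ] [607.9 106.4  53. ]
[ 379   80   48   49 1812] [402.5 103.7] [580.8   6.4  53. ] [580.5   7.   55.9]
[ 302  102   46   47 1694] [324.3 124.8] [565.7  64.5  53. ] [565.6  64.7  53. ]
[ 227  123   45   46 1616] [248.6 145.5] [550.7 122.1  53. ] [550.9 122.2  52.5]
[ 283  180   44   43 1425] [304.2 200.8] [507.9  80.4  53. ] [507.8  80.6  52.4]
[572.69886212  71.43249688  53.        ]
```

View pics/wrist3.png

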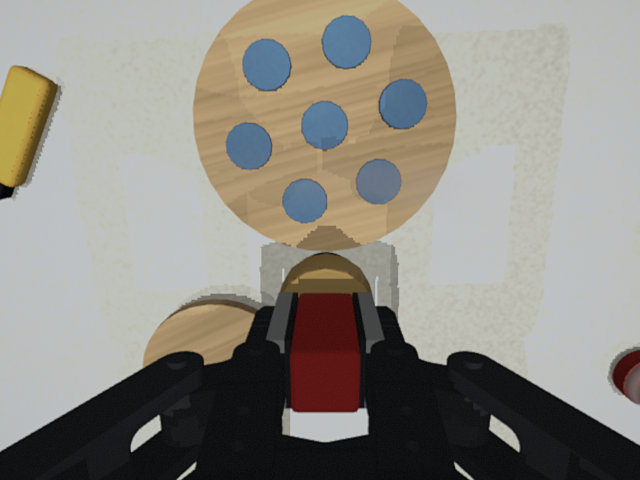

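View pics/scene2.png

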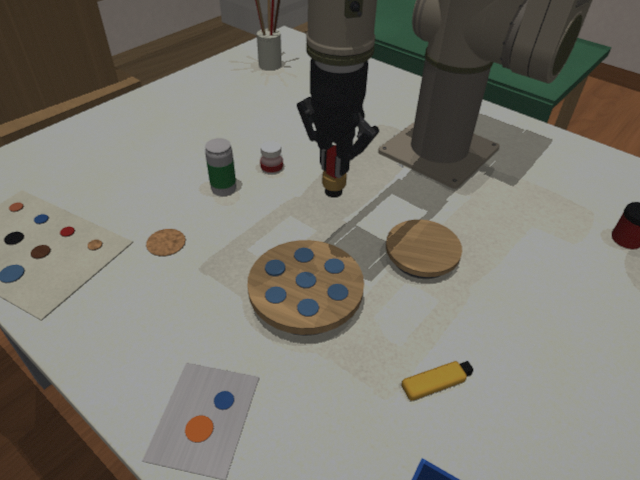

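The wrist view shows the red handle held squarely at (325,350) and all seven tiles, with the centre tile at (324,125). The scene view shows the weight hanging upright at (334,180). Depths put the centre at about (565.5,64.7), consistent across three views. I start touching with the tile at (507.5,80.2).

```bash
python3 -m creep '[[1,-0.002,0.02,0.001,0,0,0],[1,-0.006,0.05,0.003,0,0,0],[1,-0.01,0.08,0.005,0,0,0],[1,-0.014,0.11,0.007,0,0,0],[1,-0.016,0.13,0.0074,0,0,0],[1,-0.016,0.14,0.0074,0,0,0],[1,-0.016,0.145,0.0074,0,0,0],[1,-0.016,0.147,0.0074,0,0,0],[1,-0.016,0.149,0.0074,0,0,0],[1,-0.016,0.149,0.0074,0,0,0],[1,-0.016,0.149,0.0074,0,0,0]]'
python3 -m creep '[[1,0,0.001,0,0,0,0],[1,0,0.0017,0,0,0,0],[1,0,0.0024,0,0,0,0],[1,0,0.0024,0,0,0,0],[1,0,0.0024,0,0,0,0]]'
```

```text
time_s: 6.85
ee_pos: [507.9, 81.1, 96.2]
tcp_rot: [-0.5, 0.5, -0.5, 0.5]
wrist_force: [0.8, -0.6, -3.8]
finger_gap: 0.223
time_s: 7.35
ee_pos: [507.6, 81.1, 93.4]
tcp_rot: [-0.5, 0.5, -0.5, 0.5]
wrist_force: [-0.8, -0.4, 2.2]
finger_gap: 0.226
```

Tile at (507.5,80.2): no contact at the upper stop and 6 N at the lower one, so it is a normal tile. Next is (523,22).

```bash
python3 -m creep '[[1,0,-0.006,0,0,0,0],[1,0.01,-0.014,0.003,0,0,0],[1,0.028,-0.014,0.008,0,0,0],[1,0.046,-0.014,0.013,0,0,0],[1,0.055,-0.013,0.0152,0,0,0],[1,0.058,-0.009,0.0156,0,0,0],[1,0.058,-0.005,0.0156,0,0,0],[1,0.058,-0.0035,0.0156,0,0,0],[1,0.058,-0.0024,0.0156,0,0,0],[1,0.058,-0.0024,0.0156,0,0,0],[1,0.058,-0.0024,0.0156,0,0,0]]'
python3 -m creep '[[1,0,0.001,0,0,0,0],[1,0,0.0017,0,0,0,0],[1,0,0.0024,0,0,0,0],[1,0,0.0024,0,0,0,0],[1,0,0.0024,0,0,0,0]]'
```

```text
time_s: 8.45
ee_pos: [522.9, 23.5, 95.4]
tcp_rot: [-0.5, 0.5, -0.5, 0.5]
wrist_force: [0.7, 0.5, -3.0]
finger_gap: 0.229
time_s: 8.95
ee_pos: [523.3, 23.2, 93.4]
tcp_rot: [-0.5, 0.5, -0.5, 0.5]
wrist_force: [-1.1, 1.6, 2.7]
finger_gap: 0.227
```

Normal as well. Next is the centre, correcting about 0.9 mm in y.

```bash
python3 -m creep '[[1,0,-0.006,0,0,0,0],[1,-0.007,-0.014,0.007,0,0,0],[1,-0.02,-0.014,0.02,0,0,0],[1,-0.033,-0.014,0.034,0,0,0],[1,-0.0395,-0.013,0.04,0,0,0],[1,-0.0415,-0.009,0.0423,0,0,0],[1,-0.0415,-0.005,0.0423,0,0,0],[1,-0.0415,-0.0035,0.0423,0,0,0],[1,-0.0415,-0.0024,0.0423,0,0,0],[1,-0.0415,-0.0024,0.0423,0,0,0],[1,-0.0415,-0.0024,0.0423,0,0,0]]'
python3 -m creep '[[1,0,0.001,0,0,0,0],[1,0,0.0017,0,0,0,0],[1,0,0.0024,0,0,0,0],[1,0,0.0024,0,0,0,0],[1,0,0.0024,0,0,0,0]]'
```

```text
time_s: 10.05
ee_pos: [565.2, 64.3, 95.4]
tcp_rot: [0.5, -0.5, 0.5, -0.5]
wrist_force: [0.6, 0.1, -3.5]
finger_gap: 0.228
time_s: 10.55
ee_pos: [565.5, 64.4, 93.4]
tcp_rot: [-0.5, 0.5, -0.5, 0.5]
wrist_force: [-0.7, -1.7, 2.0]
finger_gap: 0.223
```

The centre tile is normal. Next is (550,122.7).

```bash
python3 -m creep '[[1,0,-0.006,0,0,0,0],[1,-0.01,-0.014,-0.003,0,0,0],[1,-0.028,-0.014,-0.008,0,0,0],[1,-0.046,-0.014,-0.013,0,0,0],[1,-0.055,-0.013,-0.0152,0,0,0],[1,-0.058,-0.009,-0.0155,0,0,0],[1,-0.058,-0.005,-0.0155,0,0,0],[1,-0.058,-0.0035,-0.0155,0,0,0],[1,-0.058,-0.0024,-0.0155,0,0,0],[1,-0.058,-0.0024,-0.0155,0,0,0],[1,-0.058,-0.0024,-0.0155,0,0,0]]'
python3 -m creep '[[1,0,0.001,0,0,0,0],[1,0,0.0017,0,0,0,0],[1,0,0.0024,0,0,0,0],[1,0,0.0024,0,0,0,0],[1,0,0.0024,0,0,0,0]]'
```

```text
time_s: 11.65
ee_pos: [549.9, 122.2, 95.3]
tcp_rot: [0.5, -0.5, 0.5, -0.5]
wrist_force: [0.3, 0.3, -2.4]
finger_gap: 0.225
time_s: 12.15
ee_pos: [550.0, 122.5, 93.4]
tcp_rot: [-0.5, 0.5, -0.5, 0.5]
wrist_force: [0.5, -2.3, 3.1]
finger_gap: 0.223
```

Normal. Next is (607.9,107.1).

```bash
python3 -m creep '[[1,0,-0.006,0,0,0,0],[1,0.003,-0.014,0.01,0,0,0],[1,0.008,-0.014,0.028,0,0,0],[1,0.013,-0.014,0.046,0,0,0],[1,0.0152,-0.013,0.055,0,0,0],[1,0.0155,-0.009,0.058,0,0,0],[1,0.0155,-0.005,0.058,0,0,0],[1,0.0155,-0.0035,0.058,0,0,0],[1,0.0155,-0.0024,0.058,0,0,0],[1,0.0155,-0.0024,0.058,0,0,0],[1,0.0155,-0.0024,0.058,0,0,0]]'
python3 -m creep '[[1,0,0.001,0,0,0,0],[1,0,0.0017,0,0,0,0],[1,0,0.0024,0,0,0,0],[1,0,0.0024,0,0,0,0],[1,0,0.0024,0,0,0,0]]'
```

```text
time_s: 13.25
ee_pos: [607.6, 107.3, 95.5]
tcp_rot: [-0.5, 0.5, -0.5, 0.5]
wrist_force: [-0.3, -0.4, -3.6]
finger_gap: 0.226
time_s: 13.75
ee_pos: [608.0, 107.2, 93.5]
tcp_rot: [-0.5, 0.5, -0.5, 0.5]
wrist_force: [-2.0, 0.2, 3.3]
finger_gap: 0.225
```

Normal. Next is (623.5,49.2).

```bash
python3 -m creep '[[1,0,-0.006,0,0,0,0],[1,0.01,-0.014,0.003,0,0,0],[1,0.028,-0.014,0.008,0,0,0],[1,0.046,-0.014,0.013,0,0,0],[1,0.055,-0.013,0.0152,0,0,0],[1,0.058,-0.009,0.0156,0,0,0],[1,0.058,-0.005,0.0156,0,0,0],[1,0.058,-0.0035,0.0156,0,0,0],[1,0.058,-0.0024,0.0156,0,0,0],[1,0.058,-0.0024,0.0156,0,0,0],[1,0.058,-0.0024,0.0156,0,0,0]]'
python3 -m creep '[[1,0,0.001,0,0,0,0],[1,0,0.0017,0,0,0,0],[1,0,0.0024,0,0,0,0],[1,0,0.0024,0,0,0,0],[1,0,0.0024,0,0,0,0]]'
```

```text
time_s: 14.85
ee_pos: [623.3, 49.6, 95.4]
tcp_rot: [-0.5, 0.5, -0.5, 0.5]
wrist_force: [0.7, -0.2, -3.5]
finger_gap: 0.223
time_s: 15.35
ee_pos: [623.6, 49.3, 93.4]
tcp_rot: [-0.5, 0.5, -0.5, 0.5]
wrist_force: [-1.4, 1.2, 2.0]
finger_gap: 0.228
```

Normal. The last one is (581,6.7), which should already make contact at the upper stop if it is the high one.

```bash
python3 -m creep '[[1,0,-0.006,0,0,0,0],[1,0.007,-0.014,-0.007,0,0,0],[1,0.02,-0.014,-0.02,0,0,0],[1,0.034,-0.014,-0.034,0,0,0],[1,0.0405,-0.013,-0.0403,0,0,0],[1,0.0427,-0.009,-0.0425,0,0,0],[1,0.0427,-0.005,-0.0425,0,0,0],[1,0.0427,-0.0035,-0.0425,0,0,0],[1,0.0427,-0.0024,-0.0425,0,0,0],[1,0.0427,-0.0024,-0.0425,0,0,0],[1,0.0427,-0.0024,-0.0425,0,0,0],[1,0.0427,-0.0024,-0.0425,0,0,0]]'
python3 - <<'E'
from w import *
s=robot.sense();print(s['ee_pos'],s['wrist_force'])
f=grab('scene'); im=cv2.cvtColor(f['frame'],cv2.COLOR_RGB2BGR)[180:330,200:400]; cv2.imwrite('pics/crop4.png',cv2.resize(im,None,fx=4,fy=4,interpolation=2))
s=robot.sense();print(s['ee_pos'],s['wrist_force'])
E
```

```text
time_s: 16.55
ee_pos: [581.2, 6.5, 95.7]
tcp_rot: [-0.5, 0.5, -0.5, 0.5]
wrist_force: [-1.1, -1.1, 4.3]
finger_gap: 0.227
[581.24802246   6.45826226  95.74512276] [-1.07133884 -1.12542761  4.27893266]
[581.25914013   6.44243987  95.7095998 ] [-1.66753136 -2.08062065  4.69400132]
```

View pics/crop4.png

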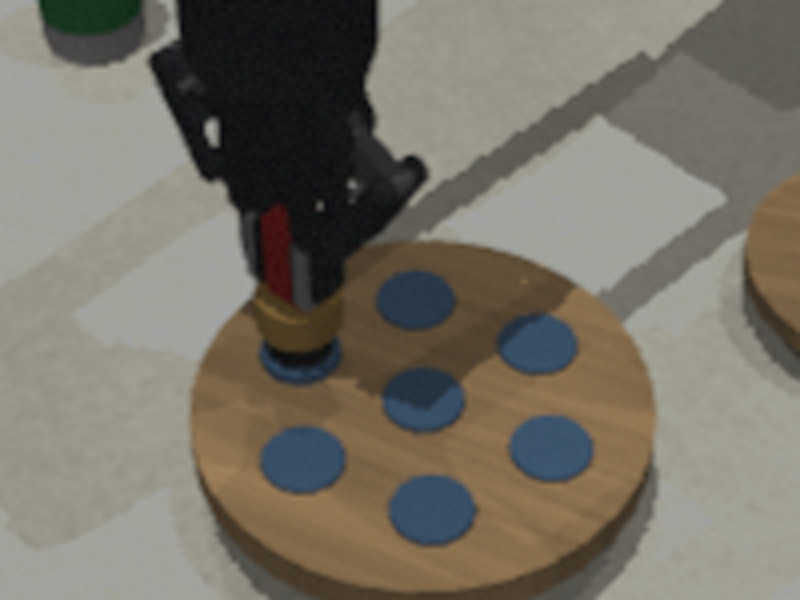

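The high tile is at (581,6.7): about 7.8 N already at the upper stop, where the others gave none. In the crop the foot sits centred on it at (300,355), with the rim visible at both sides. Now I press to about 10 N.

```bash
python3 -m creep '[[1,0,0.0006,0,0,0,0],[1,0,0.0012,0,0,0,0],[1,0,0.0012,0,0,0,0],[1,0,0.0012,0,0,0,0]]'; python3 -c "
from h import *
for i in range(4): robot.grab_frame('wrist'); s=robot.sense(); print(s['ee_pos'].round(1),s['wrist_force'].round(1))"
```

```text
time_s: 17.0
ee_pos: [581.3, 6.4, 94.6]
tcp_rot: [-0.5, 0.5, -0.5, 0.5]
wrist_force: [-2.1, -2.8, 5.5]
finger_gap: 0.228
[581.2   6.4  94.6] [-2.5 -1.4  5.7]
[581.2   6.4  94.6] [-2.9 -1.8  5.8]
[581.2   6.4  94.6] [-2.8 -1.4  5.7]
[581.2   6.4  94.6] [-2.5 -2.   6.8]
```

```bash
python3 -m creep '[[1,0,0.0004,0,0,0,0],[1,0,0.0004,0,0,0,0],[1,0,0.0004,0,0,0,0],[1,0,0.0004,0,0,0,0],[1,0,0.0004,0,0,0,0],[1,0,0.0004,0,0,0,0],[1,0,0.0004,0,0,0,0],[1,0,0.0004,0,0,0,0],[1,0,0.0004,0,0,0,0],[1,0,0.0004,0,0,0,0],[1,0,0.0004,0,0,0,0],[1,0,0.0004,0,0,0,0],[1,0,0.0004,0,0,0,0],[1,0,0.0004,0,0,0,0],[1,0,0.0004,0,0,0,0],[1,0,0.0004,0,0,0,0],[1,0,0.0004,0,0,0,0],[1,0,0.0004,0,0,0,0],[1,0,0.0004,0,0,0,0]]'; python3 -c "
from h import *
for i in range(4): robot.grab_frame('wrist'); s=robot.sense(); print(s['ee_pos'].round(1),s['wrist_force'].round(1))"
```

```text
time_s: 19.1
ee_pos: [581.3, 6.4, 94.3]
tcp_rot: [-0.5, 0.5, -0.5, 0.5]
wrist_force: [-1.9, -1.8, 6.4]
finger_gap: 0.225
[581.3   6.4  94.3] [-2.1 -1.6  7.3]
[581.2   6.4  94.3] [-2.7 -2.6  7. ]
[581.3   6.4  94.3] [-3.2 -2.   7.8]
[581.3   6.4  94.3] [-2.6 -1.6  7. ]
```

About 10.3 N was held for over 2 s. I ease off until the weight rests by its own weight.

```bash
python3 -m creep '[[1,0,-0.0008,0,0,0,0],[1,0,-0.0016,0,0,0,0],[1,0,-0.0022,0,0,0,0],[1,0,-0.0026,0,0,0,0],[1,0,-0.0026,0,0,0,0],[1,0,-0.0026,0,0,0,0]]'; python3 -c "
from h import *
for i in range(4): robot.grab_frame('wrist'); s=robot.sense(); print(s['ee_pos'].round(1),s['wrist_force'].round(1),s['ft_torque'].round(2))"
```

```text
time_s: 19.9
ee_pos: [581.1, 6.4, 96.3]
tcp_rot: [-0.5, 0.5, -0.5, 0.5]
wrist_force: [0.8, -1.8, 3.9]
finger_gap: 0.227
[581.1   6.4  96.3] [ 0.9 -1.   3.3] [-0.25 -0.19  0.01]
[581.1   6.5  96.4] [ 0.6 -1.   2.5] [-0.27 -0.18 -0.  ]
[581.1   6.4  96.4] [ 1.3 -2.   3.2] [-0.27 -0.23  0.  ]
[581.1   6.4  96.4] [ 0.4 -1.4  2.5] [-0.29 -0.19  0.02]
```

```bash
python3 -m creep '[[1,0,-0.0003,0,0,0,0],[1,0,-0.0006,0,0,0,0],[1,0,-0.0006,0,0,0,0],[1,0,-0.0006,0,0,0,0]]'; python3 -c "
from h import *
for i in range(4): robot.grab_frame('wrist'); s=robot.sense(); print(s['ee_pos'].round(1),s['wrist_force'].round(1),s['ft_torque'].round(2))"
```

```text
time_s: 20.5
ee_pos: [581.0, 6.4, 97.0]
tcp_rot: [-0.5, 0.5, -0.5, 0.5]
wrist_force: [2.6, -1.4, 1.4]
finger_gap: 0.221
[580.9   6.4  96.9] [ 2.5 -0.7  2.7] [-0.15 -0.44 -0.01]
[580.9   6.5  96.9] [ 1.7 -0.9  0.9] [-0.14 -0.45 -0.  ]
[580.9   6.5  96.9] [ 2.8 -1.   1.2] [-0.18 -0.45 -0.01]
[580.9   6.5  96.9] [ 2.3 -1.9  2.1] [-0.11 -0.49  0.03]
```

```bash
python3 -m creep '[[1,0,-0.0003,0,0,0,0],[1,0,-0.0003,0,0,0,0],[1,0,-0.0003,0,0,0,0]]'; python3 -c "
from h import *
for i in range(3): robot.grab_frame('wrist'); s=robot.sense(); print(s['ee_pos'].round(1),s['wrist_force'].round(1),s['ft_torque'].round(2))"
```

```text
time_s: 21.0
ee_pos: [580.8, 6.5, 97.1]
tcp_rot: [0.5, -0.5, 0.5, -0.5]
wrist_force: [2.3, -0.3, 0.8]
finger_gap: 0.226
[580.8   6.5  97.1] [ 1.7 -1.1  1.2] [-0.02 -0.38  0.03]
[580.8   6.5  97.1] [ 1.5 -0.2  0.8] [ 0.02 -0.42 -0.01]
[580.8   6.5  97.1] [1.7 0.2 1.7] [ 0.04 -0.39  0.01]
```

```bash
python3 -m creep '[[0.85,0,0,0,0,0,0],[0.78,0,0,0,0,0,0],[0.75,0,0,0,0,0,0],[0.72,0,0,0,0,0,0],[0.68,0,0,0,0,0,0],[0.6,0,0,0,0,0,0],[0.45,0,0,0,0,0,0],[0.3,0,0,0,0,0,0],[0.3,0,0,0,0,0,0],[0.3,0,0,0,0,0,0]]' 20; python3 - <<'E'
from h import *
s=robot.sense();print(s['wrist_force'],s['finger_gap'])
f=grab('scene'); im=cv2.cvtColor(f['frame'],cv2.COLOR_RGB2BGR)[180:330,200:400]; cv2.imwrite('pics/crop5.png',cv2.resize(im,None,fx=4,fy=4,interpolation=2))
E
```

```text
time_s: 22.15
ee_pos: [580.9, 6.4, 97.2]
tcp_rot: [-0.5, 0.5, -0.5, 0.5]
wrist_force: [0.7, 0.6, -0.3]
finger_gap: 0.699
[ 0.7007151   0.58085249 -0.28172123] 0.6989495409547288
```

View pics/crop5.png

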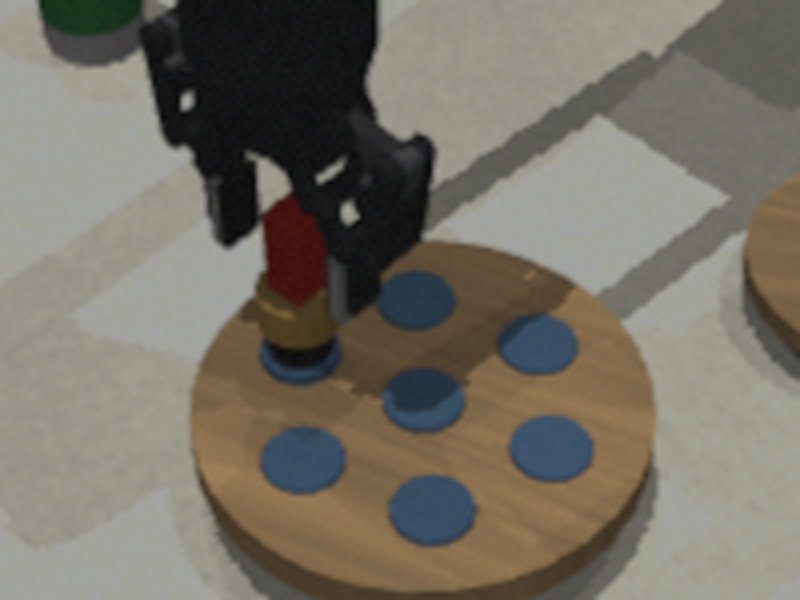

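The weight stands upright on the tile at (300,355), with the fingers clear on both sides. I retreat straight up with the jaws fully open.

```bash
python3 -m creep '[[0.15,0,0,0,0,0,0],[0,0,0,0,0,0,0],[0,0,-0.005,0,0,0,0],[0,0,-0.015,0,0,0,0],[0,0,-0.035,0,0,0,0],[0,0,-0.065,0,0,0,0],[0,0,-0.1,0,0,0,0],[0,0,-0.13,0,0,0,0],[0,0,-0.14,0,0,0,0],[0,0,-0.14,0,0,0,0],[0,0,-0.14,0,0,0,0]]'; python3 - <<'E'
from w import *
f,r=top(136); print(r); save(f,'wrist6.png')
C=cloud(f); h=cv2.cvtColor(f['frame'],cv2.COLOR_RGB2HSV); m=(cv2.inRange(h,(0,150,50),(6,255,255))>0)&(C[...,2]>125)
print('top z',np.median(C[m],0)); k,l,st,ce=cv2.connectedComponentsWithStats(cv2.inRange(h,(95,80,30),(125,255,255)))
for i in range(1,k):
    if st[i,4]>300: print(ce[i].round(),onz(f,*ce[i],53).round(1))
g=grab('scene'); save(g,'scene6.png'); C=cloud(g)
for nm,(u0,u1,v0,v1) in dict(can=(200,240,135,195),jar=(255,290,140,175)).items():
    q=C[v0:v1,u0:u1].reshape(-1,3); q=q[(q[:,2]>12)&(q[:,2]<140)]; print(nm,q.min(0).round(),q.max(0).round())
E
```

```text
time_s: 23.3
ee_pos: [580.4, 6.4, 236.1]
tcp_rot: [0.5, -0.5, 0.5, -0.5]
wrist_force: [-0.2, 0.3, -0.7]
finger_gap: 0.999
((580.3112182617188, 6.403106212615967), (18.999523162841797, 19.6088809967041), 89.94760131835938)
top z [581.02477705   6.40892315 135.64923982]
[269. 155.] [623.8  48.4  53. ]
[193. 176.] [608.6 106.1  53. ]
[251. 230.] [566.2  64.2  53. ]
[180. 248.] [551.3 121.8  53. ]
[305. 281.] [523.9  22.4  53. ]
[235. 298.] [508.9  80.   53. ]
can [ 423. -300.   12.] [ 479. -244.  118.]
jar [ 307. -270.   12.] [ 351. -221.   63.]
```

View pics/scene6.png

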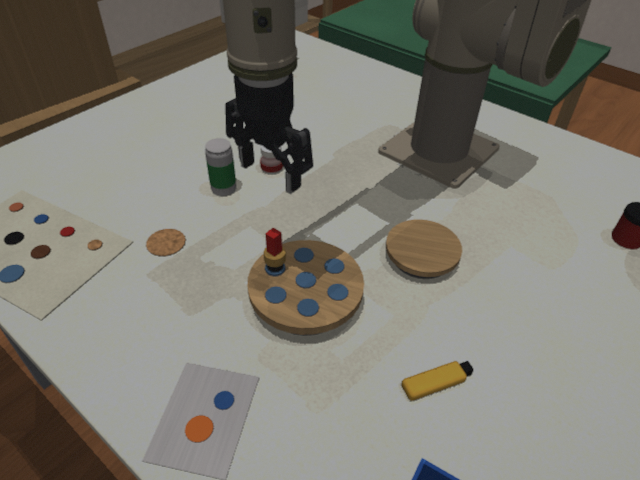

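The weight stands upright on the high tile at (275,252). Its top is level at 136 mm (56 + 80), within about 1.5 mm of the tile centre. The can, jar and tube have not moved, and the arm is clear.

```bash
python3 -c "
from rig import robot
print(robot.job_done())"
```

```text
the job is handed in; nothing more can be done
None
```

I found the high tile by touch, pressed it, and left the weight standing upright on it with the gripper clear. The job was handed in at about 23 s of the 67 s allowed.

- **Finding the tile:** I touched all seven tiles with the sprung foot. Six gave no force at the upper stop and about 5–7 N when lowered 2.4 mm further. The tile at (581, 7) already gave about 8 N at the upper stop. The depth images agreed, putting its top at about 56 mm.
- **Pressing:** I pressed at about 10 N (9–11 N by wrist reading plus the weight's own weight) for a little over 2 s. Then I eased off, opened the jaws and retreated straight up.
- **Last checks:**
  - The top of the weight is at about 136 mm, which matches a 56 mm tile plus its 80 mm height.
  - It stands about 1–1.5 mm from the tile centre.
  - The can and jar measure where they were at the start to within a few mm, and the tube looks unmoved in the picture.

While pressing there were small sideways forces of 2–3 N at the wrist. The cameras disagreed by up to 2.7 mm on the board's centre, so I worked from the wrist view. No check failed.

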